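# Tighten the ratchet lever of a filter holder

### The arm

A 7-joint arm with a two-finger parallel gripper is mounted at the origin on a cart in front of the work surface, level with it; the furniture and walls round the work are solid. World frame = base frame: x ahead of the robot, y to its left, z up, the work surface at z = 0. Lengths are in m, angles in degrees, forces in N, time in s.
With the tool pointing down it reaches from about 0.4 to 0.9 m from the base axis. Payload 5.5 kg.
Tool frame: the origin (TCP) lies on the centre line of the jaws, within the pads' length; the fingertips stand 25 mm ahead of it and the grasp point (between the pads) lies 6 mm ahead of it; z points along the fingers, y is the line along which they close (so a half turn about z gives the same grasp; the last joint's range is limited). The gripper opens to 92 mm and grips with 3 to 60 N. Pads are 19 mm wide; open, the fingers measure 130 mm over their backs; the gripper's body (75 mm by 190 mm) begins 47 mm behind the grasp point.
Start: joints at [-58.144, 28.699, -24.465, 88.831, 12.651, 65.22, -12.049], TCP at [0.188, 0.622, 0.228] pointing down, gripper open.
Joint ranges: [-164.97, 164.97], [-17.58, 116.51], [-87.97, 89.64], [11.32, 138.91], [-80.73, 260.73], [10.89, 115.49], [-147.41, 147.41]. Speed limits (degrees/s): [147.25, 147.25, 180, 180, 180, 180, 180].

### API

Orientations are given as a 3x3 rotation matrix whose columns are the frame's x, y, z axes.
In Python, from rig import telemetry, optics, ticket, spotter gives the robot as it stands. The module is installed in compiled form; this text tells all that it offers.
- The arm moves only by the tool jog_arm, never from a script. Its argument "increments" is a list that holds one entry, the list of rows, each a list of 7 numbers: the finger opening in mm, from 0 to 91.8, then the shift along the tool's x, y, z in units of 25 mm (1.0 is 25 mm), then the turn, a rotation vector about the tool's x, y, z in units of 10 degrees (1.0 is 10 degrees). In form: [[[fingers, tx, ty, tz, wx, wy, wz], ...]]. A call has 1 to 5 rows; each row is the pose to reach, as a shift and turn from the pose commanded when the call began, along the tool's axes at that moment; what a row does not reach only later rows make up. A row lasts 1/8 s, in which the tool goes at most 62.5 mm and 10.7 degrees, less where a joint would pass 70% of its speed; a pose out of reach is approached as far as the arm can. A call with a gripper value outside its range is refused whole. The fingers move at their own pace and stop on an object; "grip_force" is the grip in N (left out, the last holds). Time passes only in rows, so rows that repeat a pose let the fingers close. It gives the time, the measured TCP pose, the force, the opening and the grip force at its end, in the units of the state.
- telemetry.observe(): the state, without advancing time (a new reading comes with each control period).
- optics.capture(name): name is "side" or "top"; returns the picture (400x640x3 uint8, red, green, blue); there is no depth.
- optics.get_calibration(name): a dict with "K" (3x3 intrinsics, pixels), "position" and "rotation" of the camera in the world. Camera axes: x right, y down, z forward; pixel columns grow to the right and rows downward; lengths in m; the calibration is good to about 2 mm. A picture is of the moment at which its call begins. get_calibration takes no time and is no camera call.
- ticket.job_done(): hands the job in; it is judged then, once.
Trained networks look in the newest picture that a camera, given by its name, has taken for a name from the list of things; names that differ only in an ending like _2 or _b are one class to them, and where a whole thing is asked for, a point or a joint stands for the part that bears it (a point fixed in the world has none). Each returns a list of dicts, best first, with "score" (0 to 1); they miss things now and then, are a little off and sometimes report something else, mostly with a low value. They report only what shows in the picture. A call takes as long as a camera call. They do not tell look-alikes from the thing itself.
- spotter.silhouettes(camera, thing): "pixels" (400x640 bool, what is visible of it) and "extent" ([left, top, right, bottom] in pixels, round what is visible of it).
The state is a dict: "t": time; "q": joint angles; "joint_vel": joint speeds; "joint_efforts": joint torques, N m; "ee_pos": TCP position; "eef_rot": TCP orientation; "contact_force": force on the tool from outside, world axes, zero at the start; "torque": the same for the moment, N m; "finger_gap": finger opening in m; "gripper_force": force on a finger pad.
Only numpy, scipy, OpenCV 4.12 (cv2) and the standard library are available. Lean on these libraries where they do the work, as an engineer would, in place of code of your own. Each camera call takes 0.05 s, during which the arm holds its last target. There are 200 camera calls.

### The job

Clamp the filter cassette in its holder: turn the clamping lever clockwise (seen from above) until the nut comes to its stop and the pressure plate is hard down on the cassette. The tie rods block the lever's way, so lift it off its serrations by the grip, swing it back, let it drop in again and go on turning. Leave the lever seated in its serrations, and do not disturb the flask and the beaker.

Things in the scene. Friction and masses are not known exactly. Their poses are not given: they have to be found in the camera images.
- filter_holder: Steel holder for a flat filter cassette, fixed to the worktop, base 130 x 172 mm, at any yaw within 20 degrees. Two upright tie rods, 16 mm thick, 52 mm to either side of its middle, rise to z = 168 mm; a crosshead joins them. Origin: middle of the underside; x points to its back (away from the robot), y along the line of the rods to the left, z up.
- nut_axis (a point): Point on the upright axis of clamp nut and lever, on top of the crosshead, 112 mm above the worktop; axes as the holder's. The lever's direction, as angle a from the holder's front (its -x), growing clockwise from above (towards its +y), is a = clamp_nut + lever_swing - 2.160 rad. The tie rods stop the lever's arm at about a = -1.28 and +1.28, lifted or not.
- clamp_nut (a joint): Turn of the clamp nut, rad, growing clockwise from above: 0 open, 5.0 at its stop with the plate hard down on the cassette. Friction of 0.3 N m holds it where it is left. It turns only with the lever while this is seated; a seated lever turned anticlockwise opens it again.
- lever_swing (a joint): Turn of the lever relative to the nut, rad, clockwise from above positive, 0 at the start. The lever seats at every 0.393 rad (16 serrations, 0.05 rad play either way); set down between two seats it rests on the tips of the teeth or slips into the next gap as it is turned on.
- lever_lift (a joint): Height of the lever above its seat, m: 0 seated, clear of the serrations above 0.006, stop at 0.010. A spring and its weight pull it down: about 5 N at the seat, 8 N at the stop.
- grip_mid (a point): Middle of the grip at the lever's end: an upright round black handle, 25 mm thick, 47 mm high, that spins freely on its own upright pin, 85 mm from the nut axis. While the lever is seated its middle is 84 mm above the crosshead (z = 196 mm). It stands wholly above the tie rods; the lever's arm, a 13 mm bar, slopes up to its foot.
- plate_under (a point): Middle of the front lower edge of the pressure plate, a steel plate 90 x 138 x 14 mm between cassette and crosshead that slides on the tie rods. It sinks 1.91 mm per rad of clamp_nut, to z = 59 mm when tight.
- flask: Conical flask with blue stopper, 81 mm wide, 142 mm high, left of the holder; origin under its middle.
- beaker: Glass beaker, 54 mm wide, 70 mm high, near the worktop's front edge, to the right; origin under its middle.
There are look-alikes about, which are no part of the job. There is more than one size of the beaker; the one meant has the size given above.

How it is judged:
By the outcome, as a careful person would: the job done as asked, in the order asked, and still so for the second after the job is handed in, with the robot touching nothing.
It also fails if it takes over 51 s, if anything falls off the work surface, if the arm or the gripper's body presses on something with over 40 N, if the wrist force passes 120 N, or if a joint passes its speed limit or range.

## Working session

There is one attempt and no reset: what is moved stays moved. The work goes in short steps, Python scripts to look and compute and a tool call to move; the robot and the scene stay as the last step left them, time stands still between calls to the robot, and variables do not carry over. Pictures are saved under pics/ and viewed, at most 10 in all, crops included, and the job is handed in when it is done.

Besides the shell and the picture viewer there is one more tool, called after "Call:" by a JSON object that holds its "name" and its "arguments". jog_arm: Moves the arm, as the interface text tells. Its arguments: {"type":"object","properties":{"increments":{"type":"array","items":{"type":"array","items":{"type":"array","items":{"type":"number"}}}},"grip_force":{"type":"number"}},"required":["increments"]}

```bash
mkdir -p pics
cat > h.py <<'E'
import numpy as np,cv2
from rig import telemetry, optics, ticket, spotter
def cal(n):
    c=optics.get_calibration(n); return np.array(c["K"]),np.array(c["position"]),np.array(c["rotation"])
def ray(n,u,v):
    K,p,R=cal(n); d=R@np.linalg.solve(K,[u,v,1.]); return p,d
def onz(n,u,v,z):
    p,d=ray(n,u,v); return p+d*(z-p[2])/d[2]
def proj(n,P):
    K,p,R=cal(n); q=K@(R.T@(np.atleast_2d(P)-p).T); return (q[:2]/q[2]).T
E
python3 - <<'E'
from h import *
for n in("side","top"):
    im=optics.capture(n); cv2.imwrite(f"pics/{n}0.png",im[:,:,::-1])
    K,p,R=cal(n);print(n,p.round(3),K[0,0],R.round(2).tolist())
    for t in("grip_mid","filter_holder","flask","beaker"):
        for s in spotter.silhouettes(n,t): 
            e=s["extent"];print(t,round(s["score"],2),np.round(e))
            ys,xs=np.nonzero(s["pixels"]); print("  c",xs.mean().round(1),ys.mean().round(1),len(xs))
s=telemetry.observe();print(s["t"],s["ee_pos"],s["eef_rot"],s["contact_force"])
E
```

```text
side [ 0.09  -0.662  0.83 ] 441.4108015897268 [[0.82, -0.38, 0.43], [-0.57, -0.52, 0.64], [-0.02, -0.77, -0.64]]
grip_mid 0.72 [300. 186. 382. 278.]
  c 339.4 237.0 3794
grip_mid 0.64 [326. 204. 339. 222.]
  c 331.9 213.0 207
grip_mid 0.47 [326. 206. 349. 229.]
  c 336.5 214.1 470
filter_holder 0.72 [301. 187. 382. 281.]
  c 339.1 237.0 3763
flask 0.79 [281. 145. 305. 193.]
  c 290.5 176.2 818
beaker 0.9 [316. 314. 351. 370.]
  c 334.5 342.0 1558
beaker 0.87 [264. 257. 294. 303.]
  c 279.3 281.9 1232
beaker 0.66 [303. 290. 331. 330.]
  c 315.5 306.4 744
top [0.363 0.017 1.347] 484.1941918143132 [[0.01, -0.99, 0.14], [-1.0, -0.0, 0.02], [-0.02, -0.14, -0.99]]
grip_mid 0.68 [360. 199. 374. 212.]
  c 365.6 206.2 76
grip_mid 0.53 [308. 165. 372. 219.]
  c 340.2 192.3 2925
flask 0.91 [222. 166. 256. 200.]
  c 237.9 179.7 734
beaker 0.86 [346. 251. 374. 281.]
  c 358.1 265.3 563
beaker 0.79 [417. 247. 450. 275.]
  c 433.7 261.8 707
beaker 0.74 [384. 244. 411. 264.]
  c 395.1 253.4 400
beaker 0.18 [335. 175. 371. 210.]
  c 349.2 192.1 351
0.5 [0.18755909 0.62230576 0.22838496] [[-9.57457152e-01  2.88575465e-01 -4.79029910e-05]
 [ 2.88575468e-01  9.57457151e-01 -6.69151347e-05]
 [ 2.65549952e-05 -7.78920024e-05 -9.99999997e-01]] [-0.59783013 -1.82705238  0.89787183]
```

Run:
```python
import cv2,numpy as np
a=cv2.imread("pics/side0.png")[130:380,240:460];b=cv2.imread("pics/top0.png")[130:290,200:460]
a=cv2.resize(a,None,fx=2.4,fy=2.4,interpolation=2);b=cv2.resize(b,None,fx=3,fy=3,interpolation=2)
cv2.imwrite("pics/sc.png",a);cv2.imwrite("pics/tc.png",b)
```

```text
(no output)
```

View pics/sc.png

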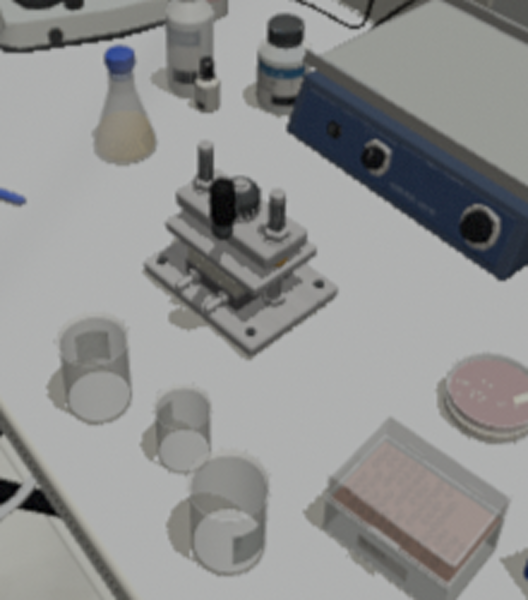

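View pics/tc.png

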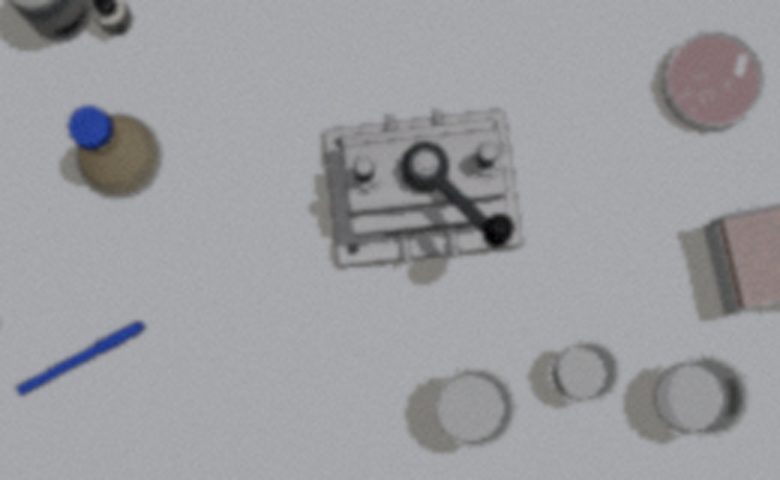

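View pics/top0.png

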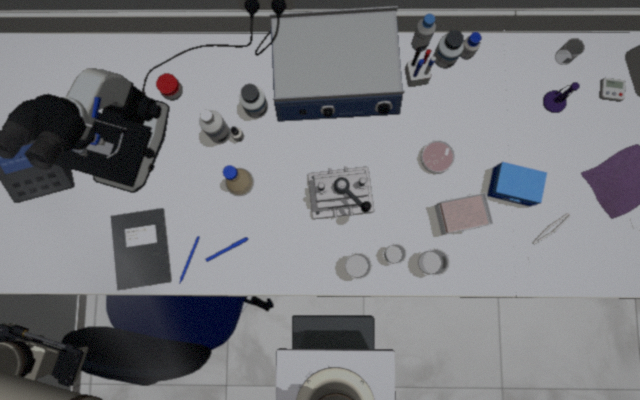

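The side crop shows the holder's lever grip as the black upright cylinder at about side (332,213). In the top view it is at about (366,206), with the hub at (341,186) and the rod tops near (321,186) and (362,182). The things that could be mistaken for the grip are the hub (341,186) and the black bottle cap (250,93). I choose the cylinder at the end of the arm. Of the three beakers, the smallest, at top (394,254), is the one meant.

Run:
```python
from h import *
def tri(a,b):
    p1,d1=ray("side",*a);p2,d2=ray("top",*b)
    s,t=np.linalg.lstsq(np.c_[d1,-d2],p2-p1,rcond=None)[0]
    A,B=p1+s*d1,p2+t*d2; return (A+B)/2,np.linalg.norm(A-B)
print("grip tri",tri((332.5,213.3),(365.7,206.3)))
print("grip top z.21",onz("top",365.7,206.3,.21),"side z.196",onz("side",332.5,213.3,.196))
rl=onz("top",321,186,.165);rr=onz("top",362.3,181.7,.165)
print(rl,rr,np.linalg.norm(rl-rr),"mid",(rl+rr)/2)
sl=onz("side",325.8,190,.165);sr=onz("side",355.4,210.5,.165)
print(sl,sr,np.linalg.norm(sl-sr),"mid",(sl+sr)/2)
print("hub",onz("top",341.3,185.7,.13))
print("beaker",onz("top",394,254,.035),"flask",onz("top",239,182,.05))
```

```text
grip tri (array([ 0.51648901, -0.07003207,  0.1962702 ]), np.float64(0.0007021087989247005))
grip top z.21 [ 0.51496203 -0.06916015  0.21      ] side z.196 [ 0.51632888 -0.06966597  0.196     ]
[0.57131503 0.03772531 0.165     ] [ 0.58246357 -0.06456598  0.165     ] 0.10289703151230689 mid [ 0.5768893  -0.01342034  0.165     ]
[0.57484369 0.03954122 0.165     ] [ 0.58586821 -0.06364445  0.165     ] 0.1037729398091549 mid [ 0.58035595 -0.01205161  0.165     ]
hub [ 0.57844138 -0.01343541  0.13      ]
beaker [ 0.40925964 -0.1575549   0.035     ] flask [0.60197988 0.26382444 0.05      ]
```

Call:
{"name": "jog_arm", "arguments": {"increments": [[[70,-1.3,-1.5,-1.5,0,0,0],[70,-2.7,-3.0,-2.5,0,0,0],[70,-4.0,-4.4,-2.5,0,0,0],[70,-5.4,-5.9,-2.5,0,0,0],[70,-6.7,-7.4,-2.5,0,0,0]]], "grip_force": 40}}

```text
t: 1.12
ee_pos: [0.2954, 0.3953, 0.2913]
eef_rot: [[-0.957, 0.289, 0.001], [0.289, 0.957, 0.001], [-0.001, 0.001, -1.0]]
contact_force: [1.8, 0.2, 0.1]
finger_gap: 0.0702
gripper_force: 0.0
```

Call:
{"name": "jog_arm", "arguments": {"increments": [[[70,-1.3,-1.5,0,0,0,0],[70,-2.7,-3.0,0,0,0,0],[70,-4.0,-4.4,0,0,0,0],[70,-5.4,-5.9,0,0,0,0],[70,-6.7,-7.4,0,0,0,0]]]}}

```text
t: 1.75
ee_pos: [0.4022, 0.1699, 0.2914]
eef_rot: [[-0.957, 0.289, 0.001], [0.289, 0.957, 0.0], [-0.001, 0.001, -1.0]]
contact_force: [0.6, 0.2, -0.1]
finger_gap: 0.07
gripper_force: 0.0
```

Call:
{"name": "jog_arm", "arguments": {"increments": [[[70,-1.3,-1.5,0,0,0,0],[70,-2.7,-3.0,0,0,0,0],[70,-4.0,-4.4,0,0,0,0],[70,-5.4,-5.9,0,0,0,0],[70,-6.7,-7.4,0,0,0,0]]]}}

```text
t: 2.38
ee_pos: [0.5093, -0.0555, 0.2913]
eef_rot: [[-0.958, 0.288, 0.001], [0.288, 0.958, 0.0], [-0.001, 0.0, -1.0]]
contact_force: [0.8, 0.5, 0.1]
finger_gap: 0.0703
gripper_force: 0.0
```

Call:
{"name": "jog_arm", "arguments": {"increments": [[[70,-0.44,-0.45,0,0,0,0],[70,-0.44,-0.45,1.0,0,0,0],[70,-0.44,-0.45,2.2,0,0,0],[70,-0.44,-0.45,3.0,0,0,0],[70,-0.44,-0.45,3.44,0,0,0]]]}}

```text
t: 3.0
ee_pos: [0.5151, -0.0669, 0.2039]
eef_rot: [[-0.958, 0.287, -0.002], [0.287, 0.958, 0.001], [0.002, 0.0, -1.0]]
contact_force: [0.0, 0.3, 0.1]
finger_gap: 0.0699
gripper_force: 0.0
```

Run:
```python
from h import *
s=telemetry.observe();print(s["ee_pos"],s["contact_force"],s["q"])
o=[]
for n,(x,y) in(("side",(332,213)),("top",(355,200))):
    im=optics.capture(n)[y-50:y+50,x-60:x+60,::-1]; o.append(cv2.resize(im,None,fx=3.3,fy=3.3,interpolation=2))
cv2.imwrite("pics/n1.png",np.hstack(o))
```

```text
[ 0.51514702 -0.06690499  0.20388665] [0.03940872 0.34698307 0.14749827] [ -0.53164153  15.19800178   5.84876513 109.7313461   -1.90110811
  55.2537387   79.49834014]
```

View pics/n1.png

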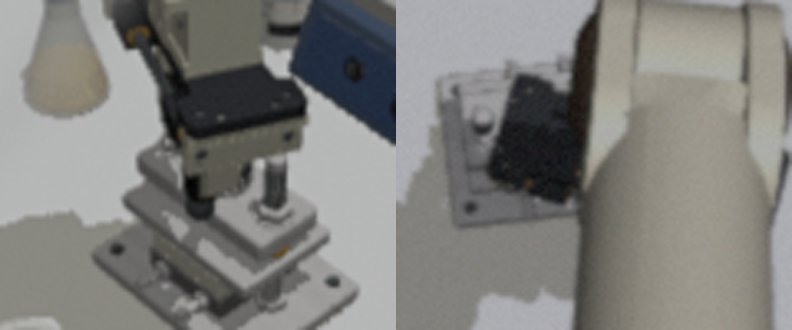

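The side crop shows the fingers around the black grip, with its foot at crop (200,200). Top is hidden by the arm. Next I close the gripper.

Call:
{"name": "jog_arm", "arguments": {"increments": [[[40,0,0,0,0,0,0],[20,0,0,0,0,0,0],[20,0,0,0,0,0,0],[20,0,0,0,0,0,0],[20,0,0,0,0,0,0]]], "grip_force": 40}}

```text
t: 3.72
ee_pos: [0.5157, -0.0683, 0.205]
eef_rot: [[-0.957, 0.289, -0.0], [0.289, 0.957, -0.0], [0.0, -0.0, -1.0]]
contact_force: [-0.9, -1.3, 1.1]
finger_gap: 0.0246
gripper_force: 0.6
```

```bash
cat >> h.py <<'E'
def arc(a1,per=.11,C=(.579,-.0125),r=.0845,dz=0,start=None):
    "rows in tool units of an arc to lever angle a1, from the present pose"
    s=telemetry.observe();R=np.array(s["eef_rot"])[:2,:2];p=np.array(s["ee_pos"])[:2]
    f=np.array([-.9942,-.107]);y=np.array([-.107,.9942]);C=np.array(C);d=p-C
    a=np.arctan2(d@y,d@f);print("t",s["t"],"a",a.round(3),"r",np.linalg.norm(d).round(4),p.round(4),"F",np.round(s["contact_force"],1),"grip",s["gripper_force"],"z",s["ee_pos"][2].round(4))
    n=int(np.ceil(abs(a1-a)/per/5))*5
    P=[C+r*(np.cos(t)*f+np.sin(t)*y) for t in np.linspace(a,a1,n+1)]
    P[0]=p
    for k in range(0,n,5):
        print([[*(((P[k+i]-P[k])@R)/.025).round(2)] for i in range(1,6)])
E
python3 -c "
from h import *
arc(1.15)" | sed 's/np.float64//g'
```

```text
t 3.725 a -0.615 r 0.0843 [ 0.5157 -0.0683] F [-0.9 -1.3  1.1] grip 0.6313095431687543 z 0.205
[[(0.25), (0.16)], [(0.48), (0.35)], [(0.69), (0.56)], [(0.89), (0.79)], [(1.06), (1.03)]]
[[(0.15), (0.26)], [(0.28), (0.53)], [(0.38), (0.81)], [(0.46), (1.09)], [(0.51), (1.39)]]
[[(0.03), (0.3)], [(0.03), (0.6)], [(0.0), (0.89)], [(-0.05), (1.19)], [(-0.13), (1.47)]]
[[(-0.1), (0.28)], [(-0.23), (0.55)], [(-0.38), (0.81)], [(-0.55), (1.05)], [(-0.75), (1.28)]]
```

Call:
{"name": "jog_arm", "arguments": {"increments": [[[20,0,0,0,0,0,0],[20,0.25,0.16,0,0,0,0],[20,0.48,0.35,0,0,0,0],[20,0.69,0.56,0,0,0,0],[20,0.89,0.79,0,0,0,0]]], "grip_force": 45}}

```text
t: 4.35
ee_pos: [0.5004, -0.0419, 0.2049]
eef_rot: [[-0.958, 0.288, 0.001], [0.288, 0.958, 0.0], [-0.001, 0.0, -1.0]]
contact_force: [5.2, -2.1, -5.2]
finger_gap: 0.0218
gripper_force: 44.8
```

```bash
python3 -c "
from h import *
arc(1.15)" | sed 's/np.float64//g'
```

```text
t 4.35 a -0.251 r 0.084 [ 0.5004 -0.0419] F [ 5.2 -2.1 -5.2] grip 44.79688710189066 z 0.2049
[[(0.2), (0.25)], [(0.35), (0.52)], [(0.48), (0.81)], [(0.58), (1.11)], [(0.65), (1.42)]]
[[(0.04), (0.31)], [(0.06), (0.63)], [(0.04), (0.94)], [(-0.0), (1.26)], [(-0.08), (1.56)]]
[[(-0.1), (0.3)], [(-0.23), (0.59)], [(-0.39), (0.86)], [(-0.57), (1.12)], [(-0.77), (1.36)]]
```

Call:
{"name": "jog_arm", "arguments": {"increments": [[[20,0.19,0.25,0,0,0,0],[20,0.34,0.52,0,0,0,0],[20,0.47,0.81,0,0,0,0],[20,0.57,1.11,0,0,0,0],[20,0.64,1.42,0,0,0,0]]]}}

```text
t: 4.97
ee_pos: [0.4961, -0.0041, 0.2047]
eef_rot: [[-0.957, 0.289, 0.002], [0.289, 0.957, -0.001], [-0.002, -0.0, -1.0]]
contact_force: [8.1, -5.1, -7.6]
finger_gap: 0.0218
gripper_force: 44.7
```

Call:
{"name": "jog_arm", "arguments": {"increments": [[[20,0.04,0.31,0,0,0,0],[20,0.06,0.63,0,0,0,0],[20,0.04,0.94,0,0,0,0],[20,0,1.26,0,0,0,0],[20,-0.08,1.56,0,0,0,0]]]}}

```text
t: 5.6
ee_pos: [0.5082, 0.0311, 0.2044]
eef_rot: [[-0.957, 0.29, -0.0], [0.29, 0.957, -0.003], [-0.0, -0.003, -1.0]]
contact_force: [4.8, -6.7, -6.6]
finger_gap: 0.0217
gripper_force: 44.8
```

```bash
python3 -c "
from h import *
arc(1.12)" | sed 's/np.float64//g'
```

```text
t 5.6 a 0.659 r 0.0831 [0.5082 0.0311] F [ 4.8 -6.7 -6.6] grip 44.80453345924616 z 0.2044
[[(-0.04), (0.31)], [(-0.16), (0.6)], [(-0.31), (0.87)], [(-0.48), (1.13)], [(-0.67), (1.38)]]
```

Call:
{"name": "jog_arm", "arguments": {"increments": [[[20,-0.06,0.28,0,0,0,0],[20,-0.18,0.56,0,0,0,0],[20,-0.33,0.83,0,0,0,0],[20,-0.5,1.09,0,0,0,0],[20,-0.69,1.34,0,0,0,0]]]}}

```text
t: 6.22
ee_pos: [0.533, 0.0573, 0.2039]
eef_rot: [[-0.957, 0.29, -0.004], [0.29, 0.957, -0.004], [0.003, -0.005, -1.0]]
contact_force: [1.0, -8.1, -3.4]
finger_gap: 0.0217
gripper_force: 44.9
```

```bash
python3 -c "
from h import *
arc(1.12)
o=[]
for n,(x,y) in(('side',(332,213)),('top',(355,200))):
    im=optics.capture(n)[y-50:y+50,x-60:x+60,::-1]; o.append(cv2.resize(im,None,fx=3.3,fy=3.3,interpolation=2))
cv2.imwrite('pics/n2.png',np.hstack(o))
" | sed 's/np.float64//g'
```

```text
t 6.225 a 1.095 r 0.0836 [0.533  0.0573] F [ 1.  -8.1 -3.4] grip 44.92374149985267 z 0.2039
[[(0.02), (0.04)], [(0.01), (0.05)], [(-0.0), (0.06)], [(-0.02), (0.08)], [(-0.03), (0.09)]]
```

View pics/n2.png

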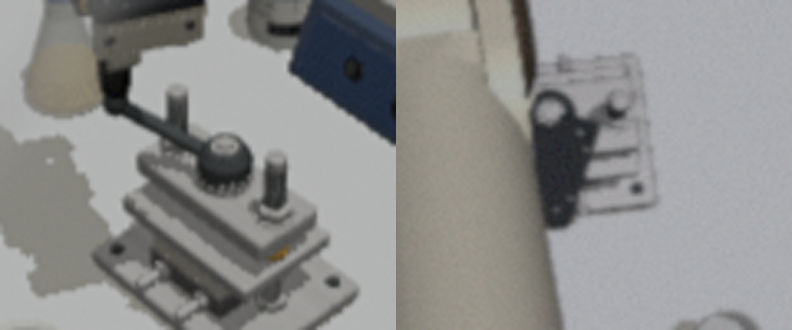

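The side crop shows the lever at the left rod, with its arm at about crop (150,120), still seated. Now I lift it.

Call:
{"name": "jog_arm", "arguments": {"increments": [[[20,0,0,-0.1,0,0,0],[20,0,0,-0.2,0,0,0],[20,0,0,-0.3,0,0,0],[20,0,0,-0.36,0,0,0],[20,0,0,-0.36,0,0,0]]], "grip_force": 55}}

```text
t: 6.95
ee_pos: [0.5338, 0.0575, 0.2129]
eef_rot: [[-0.957, 0.29, -0.002], [0.29, 0.957, -0.003], [0.001, -0.003, -1.0]]
contact_force: [4.2, -7.3, -6.3]
finger_gap: 0.0217
gripper_force: 54.7
```

```bash
python3 -c "
from h import *
arc(-.9,per=.14,r=.0837)" | sed 's/np.float64//g'
```

```text
t 6.95 a 1.104 r 0.0834 [0.5338 0.0575] F [ 4.2 -7.3 -6.3] grip 54.68714235326274 z 0.2129
[[(0.28), (-0.35)], [(0.49), (-0.74)], [(0.65), (-1.16)], [(0.76), (-1.59)], [(0.8), (-2.04)]]
[[(-0.01), (-0.45)], [(-0.09), (-0.89)], [(-0.22), (-1.31)], [(-0.41), (-1.72)], [(-0.65), (-2.1)]]
[[(-0.29), (-0.34)], [(-0.62), (-0.64)], [(-0.99), (-0.9)], [(-1.39), (-1.1)], [(-1.81), (-1.25)]]
```

```bash
python3 -c "
from h import *
im=optics.capture('side')[173:253,282:382,::-1]; im=cv2.resize(im,None,fx=4,fy=4,interpolation=2)
o=cv2.imread('pics/n2.png')[:,:396]; o=cv2.resize(o[33:297,33:363],(400,320))
cv2.imwrite('pics/n3.png',np.hstack([o,im]))
"
```

```text
(no output)
```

View pics/n3.png

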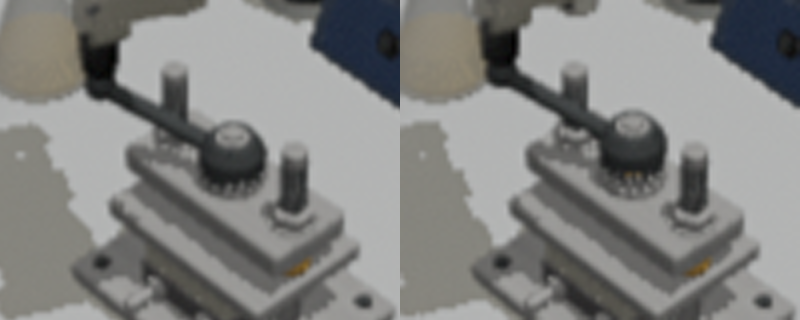

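In the right half of the crop the hub is raised to about (632,110), from (232,123) before, with the serrations showing below it. The lever is lifted clear, so I swing it back.

Call:
{"name": "jog_arm", "arguments": {"increments": [[[20,0.28,-0.35,0,0,0,0],[20,0.49,-0.74,0,0,0,0],[20,0.65,-1.16,0,0,0,0],[20,0.76,-1.59,0,0,0,0],[20,0.8,-2.04,0,0,0,0]]]}}

```text
t: 7.62
ee_pos: [0.5011, 0.0164, 0.2136]
eef_rot: [[-0.957, 0.289, 0.002], [0.289, 0.957, -0.0], [-0.002, 0.0, -1.0]]
contact_force: [6.8, -3.0, -7.3]
finger_gap: 0.0217
gripper_force: 54.7
```

Call:
{"name": "jog_arm", "arguments": {"increments": [[[20,-0.01,-0.45,0,0,0,0],[20,-0.09,-0.89,0,0,0,0],[20,-0.22,-1.31,0,0,0,0],[20,-0.41,-1.72,0,0,0,0],[20,-0.65,-2.1,0,0,0,0]]]}}

```text
t: 8.25
ee_pos: [0.5005, -0.0376, 0.2133]
eef_rot: [[-0.958, 0.288, -0.002], [0.288, 0.958, 0.001], [0.002, 0.0, -1.0]]
contact_force: [3.5, 1.3, -6.9]
finger_gap: 0.0218
gripper_force: 54.7
```

```bash
python3 -c "
from h import *
arc(-.9,per=.14,r=.0837)" | sed 's/np.float64//g'
```

```text
t 8.25 a -0.202 r 0.0824 [ 0.5005 -0.0376] F [ 3.5  1.3 -6.9] grip 54.68426678708056 z 0.2133
[[(-0.25), (-0.39)], [(-0.59), (-0.72)], [(-0.97), (-0.99)], [(-1.38), (-1.2)], [(-1.82), (-1.36)]]
```

Call:
{"name": "jog_arm", "arguments": {"increments": [[[20,-0.29,-0.34,0,0,0,0],[20,-0.62,-0.64,0,0,0,0],[20,-0.99,-0.9,0,0,0,0],[20,-1.39,-1.1,0,0,0,0],[20,-1.81,-1.25,0,0,0,0]]]}}

```text
t: 8.88
ee_pos: [0.5349, -0.0826, 0.2135]
eef_rot: [[-0.957, 0.289, -0.002], [0.289, 0.957, -0.001], [0.002, -0.001, -1.0]]
contact_force: [-1.7, -2.3, -6.4]
finger_gap: 0.0216
gripper_force: 54.9
```

Call:
{"name": "jog_arm", "arguments": {"increments": [[[20,0,0,0.1,0,0,0],[20,0,0,0.2,0,0,0],[20,0,0,0.3,0,0,0],[20,0,0,0.36,0,0,0],[20,0,0,0.36,0,0,0]]]}}

```text
t: 9.5
ee_pos: [0.5356, -0.0841, 0.2064]
eef_rot: [[-0.957, 0.29, 0.002], [0.29, 0.957, -0.003], [-0.003, -0.003, -1.0]]
contact_force: [-3.1, -7.0, 2.4]
finger_gap: 0.0217
gripper_force: 55.1
```

```bash
python3 -c "
from h import *
arc(.9,per=.1,r=.084)" | sed 's/np.float64//g'
```

```text
t 9.5 a -0.919 r 0.0837 [ 0.5356 -0.0841] F [-3.1 -7.   2.4] grip 55.1058972240844 z 0.2064
[[(0.3), (0.08)], [(0.58), (0.19)], [(0.85), (0.33)], [(1.11), (0.5)], [(1.35), (0.68)]]
[[(0.22), (0.21)], [(0.43), (0.44)], [(0.61), (0.68)], [(0.77), (0.94)], [(0.9), (1.22)]]
[[(0.11), (0.29)], [(0.19), (0.58)], [(0.25), (0.88)], [(0.28), (1.18)], [(0.28), (1.49)]]
[[(-0.03), (0.3)], [(-0.08), (0.6)], [(-0.16), (0.9)], [(-0.27), (1.18)], [(-0.41), (1.46)]]
```

Call:
{"name": "jog_arm", "arguments": {"increments": [[[20,0.06,0.02,0.06,0,0,0],[20,0.12,0.04,0.06,0,0,0],[20,0.18,0.05,0.06,0,0,0],[20,0.24,0.06,0.06,0,0,0],[20,0.3,0.08,0.06,0,0,0]]]}}

```text
t: 10.12
ee_pos: [0.5301, -0.0808, 0.2058]
eef_rot: [[-0.957, 0.291, 0.004], [0.291, 0.957, -0.004], [-0.005, -0.003, -1.0]]
contact_force: [-2.3, -9.6, 5.2]
finger_gap: 0.0219
gripper_force: 55.2
```

```bash
python3 -c "
from h import *
arc(.95,per=.1,r=.084)" | sed 's/np.float64//g'
```

```text
t 10.125 a -0.843 r 0.084 [ 0.5301 -0.0808] F [-2.3 -9.6  5.2] grip 55.15706037435114 z 0.2058
[[(0.28), (0.11)], [(0.55), (0.24)], [(0.81), (0.4)], [(1.05), (0.58)], [(1.27), (0.78)]]
[[(0.21), (0.22)], [(0.39), (0.46)], [(0.55), (0.71)], [(0.69), (0.98)], [(0.81), (1.25)]]
[[(0.09), (0.29)], [(0.15), (0.58)], [(0.19), (0.88)], [(0.2), (1.18)], [(0.19), (1.48)]]
[[(-0.04), (0.3)], [(-0.11), (0.59)], [(-0.21), (0.88)], [(-0.33), (1.15)], [(-0.47), (1.42)]]
```

Call:
{"name": "jog_arm", "arguments": {"increments": [[[20,0.28,0.12,0,0,0,0],[20,0.55,0.25,0,0,0,0],[20,0.81,0.41,0,0,0,0],[20,1.05,0.59,0,0,0,0],[20,1.27,0.79,0,0,0,0]]]}}

```text
t: 10.75
ee_pos: [0.5048, -0.0505, 0.2052]
eef_rot: [[-0.957, 0.29, 0.003], [0.29, 0.957, -0.002], [-0.003, -0.001, -1.0]]
contact_force: [-2.3, -4.9, 1.8]
finger_gap: 0.0217
gripper_force: 55.0
```

Call:
{"name": "jog_arm", "arguments": {"increments": [[[20,0.21,0.22,0,0,0,0],[20,0.39,0.46,0,0,0,0],[20,0.55,0.71,0,0,0,0],[20,0.69,0.98,0,0,0,0],[20,0.81,1.25,0,0,0,0]]]}}

```text
t: 11.38
ee_pos: [0.4948, -0.0125, 0.2037]
eef_rot: [[-0.958, 0.288, 0.003], [0.288, 0.958, 0.0], [-0.002, 0.001, -1.0]]
contact_force: [3.5, -4.1, -1.9]
finger_gap: 0.0216
gripper_force: 54.9
```

```bash
python3 -c "
from h import *
arc(.95,per=.1,r=.084)
im=optics.capture('side')[173:253,282:382,::-1]; im=cv2.resize(im,None,fx=4,fy=4,interpolation=2)
o=cv2.imread('pics/n3.png')[:,:400]
cv2.imwrite('pics/n4.png',np.hstack([o,im]))
" | sed 's/np.float64//g'
```

```text
t 11.375 a 0.107 r 0.0842 [ 0.4948 -0.0125] F [ 3.5 -4.1 -1.9] grip 54.8817279061268 z 0.2037
[[(0.06), (0.28)], [(0.11), (0.56)], [(0.13), (0.84)], [(0.13), (1.12)], [(0.11), (1.4)]]
[[(-0.05), (0.28)], [(-0.12), (0.55)], [(-0.21), (0.82)], [(-0.33), (1.08)], [(-0.47), (1.32)]]
```

View pics/n4.png

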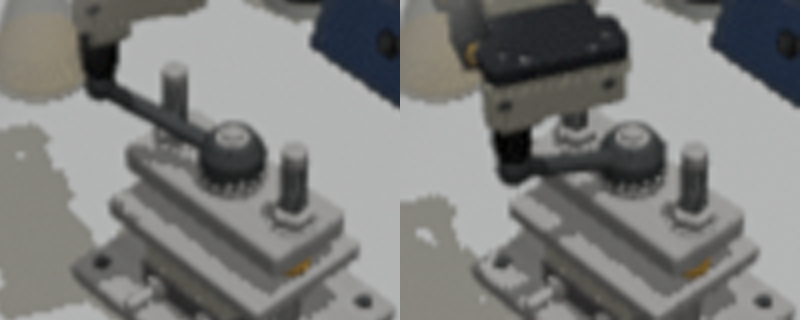

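In the right half of the crop the hub is back at the seated height, about (632,123), and the lever points forward. I go on turning.

Call:
{"name": "jog_arm", "arguments": {"increments": [[[20,0.06,0.28,0,0,0,0],[20,0.1,0.56,0,0,0,0],[20,0.12,0.84,0,0,0,0],[20,0.12,1.12,0,0,0,0],[20,0.1,1.4,0,0,0,0]]]}}

```text
t: 12.05
ee_pos: [0.5018, 0.0206, 0.2033]
eef_rot: [[-0.957, 0.289, 0.0], [0.289, 0.957, -0.001], [-0.001, -0.001, -1.0]]
contact_force: [2.7, -4.9, -0.5]
finger_gap: 0.0219
gripper_force: 54.9
```

Call:
{"name": "jog_arm", "arguments": {"increments": [[[20,-0.05,0.28,0,0,0,0],[20,-0.12,0.55,0,0,0,0],[20,-0.21,0.82,0,0,0,0],[20,-0.27,0.95,0,0,0,0],[20,-0.27,0.95,0,0,0,0]]]}}

```text
t: 12.68
ee_pos: [0.5146, 0.0413, 0.2031]
eef_rot: [[-0.957, 0.289, -0.001], [0.289, 0.957, -0.001], [0.001, -0.001, -1.0]]
contact_force: [1.9, -4.2, 0.8]
finger_gap: 0.0217
gripper_force: 55.0
```

```bash
python3 -c "
from h import *
arc(1.1,per=.05,r=.084)" | sed 's/np.float64//g'
```

```text
t 12.675 a 0.803 r 0.0839 [0.5146 0.0413] F [ 1.9 -4.2  0.8] grip 55.008408890462306 z 0.2031
[[(-0.04), (0.09)], [(-0.08), (0.18)], [(-0.13), (0.27)], [(-0.18), (0.36)], [(-0.23), (0.44)]]
[[(-0.05), (0.08)], [(-0.11), (0.17)], [(-0.17), (0.25)], [(-0.23), (0.33)], [(-0.29), (0.4)]]
```

Call:
{"name": "jog_arm", "arguments": {"increments": [[[20,-0.04,0.09,0,0,0,0],[20,-0.08,0.18,0,0,0,0],[20,-0.13,0.27,0,0,0,0],[20,-0.18,0.36,0,0,0,0],[20,-0.18,0.36,0,0,0,0]]]}}

```text
t: 13.3
ee_pos: [0.5211, 0.0484, 0.2031]
eef_rot: [[-0.957, 0.289, -0.001], [0.289, 0.957, -0.001], [0.001, -0.001, -1.0]]
contact_force: [0.5, -4.8, 0.7]
finger_gap: 0.0218
gripper_force: 55.1
```

```bash
python3 -c "
from h import *
arc(1.15,per=.05,r=.084)" | sed 's/np.float64//g'
```

```text
t 13.3 a 0.918 r 0.084 [0.5211 0.0484] F [ 0.5 -4.8  0.7] grip 55.05256242231553 z 0.2031
[[(-0.08), (0.13)], [(-0.17), (0.26)], [(-0.26), (0.39)], [(-0.36), (0.51)], [(-0.46), (0.63)]]
```

Call:
{"name": "jog_arm", "arguments": {"increments": [[[20,-0.08,0.13,0,0,0,0],[20,-0.17,0.26,0,0,0,0],[20,-0.26,0.39,0,0,0,0],[20,-0.36,0.51,0,0,0,0],[20,-0.36,0.51,0,0,0,0]]]}}

```text
t: 13.92
ee_pos: [0.5297, 0.056, 0.2023]
eef_rot: [[-0.957, 0.29, -0.01], [0.29, 0.957, -0.004], [0.008, -0.007, -1.0]]
contact_force: [-7.9, -8.9, 7.8]
finger_gap: 0.0216
gripper_force: 55.9
```

```bash
python3 -c "
from h import *
arc(-.4,per=.14,r=.084)" | sed 's/np.float64//g'
```

```text
t 13.925 a 1.054 r 0.0845 [0.5297 0.056 ] F [-7.9 -8.9  7.8] grip 55.9420252928976 z 0.2023
[[(0.17), (-0.28)], [(0.33), (-0.56)], [(0.46), (-0.86)], [(0.56), (-1.17)], [(0.63), (-1.49)]]
[[(0.04), (-0.32)], [(0.05), (-0.65)], [(0.02), (-0.97)], [(-0.03), (-1.29)], [(-0.12), (-1.61)]]
[[(-0.12), (-0.3)], [(-0.26), (-0.6)], [(-0.43), (-0.87)], [(-0.63), (-1.13)], [(-0.85), (-1.37)]]
```

Call:
{"name": "jog_arm", "arguments": {"increments": [[[20,-0.03,0.04,0,0,0,0],[20,-0.06,0.08,0,0,0,0],[20,-0.1,0.12,0,0,0,0],[20,-0.1,0.12,0,0,0,0],[20,-0.1,0.12,0,0,0,0]]]}}

```text
t: 14.55
ee_pos: [0.5378, 0.0607, 0.2034]
eef_rot: [[-0.957, 0.289, 0.002], [0.289, 0.957, 0.0], [-0.001, 0.001, -1.0]]
contact_force: [5.8, -3.5, -1.3]
finger_gap: 0.0218
gripper_force: 54.9
```

```bash
python3 -c "
from h import *
arc(-.4,per=.14,r=.084)
im=optics.capture('side')[173:273,282:382,::-1]; im=cv2.resize(im,None,fx=5.5,fy=5.5,interpolation=2)
cv2.imwrite('pics/n5.png',im)
" | sed 's/np.float64//g'
```

```text
t 14.55 a 1.166 r 0.084 [0.5378 0.0607] F [ 5.8 -3.5 -1.3] grip 54.85141484969063 z 0.2034
[[(0.23), (-0.27)], [(0.43), (-0.55)], [(0.6), (-0.86)], [(0.73), (-1.18)], [(0.84), (-1.52)]]
[[(0.07), (-0.34)], [(0.1), (-0.69)], [(0.09), (-1.04)], [(0.05), (-1.39)], [(-0.03), (-1.73)]]
[[(-0.11), (-0.33)], [(-0.26), (-0.65)], [(-0.44), (-0.95)], [(-0.65), (-1.23)], [(-0.89), (-1.49)]]
```

View pics/n5.png

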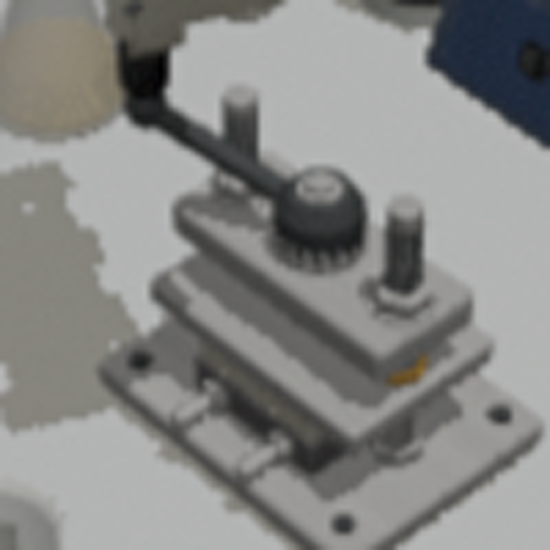

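The side crop shows the lever seated at the left rod with the hub at about (320,185). I can't tell whether the nut reached its stop, so I lift again, swing back about three teeth, and turn on with fine force checks.

Call:
{"name": "jog_arm", "arguments": {"increments": [[[20,0,0,-0.1,0,0,0],[20,0,0,-0.2,0,0,0],[20,0,0,-0.3,0,0,0],[20,0,0,-0.38,0,0,0],[20,0,0,-0.38,0,0,0]]]}}

```text
t: 15.22
ee_pos: [0.5369, 0.0593, 0.2116]
eef_rot: [[-0.957, 0.29, -0.001], [0.29, 0.957, -0.002], [0.001, -0.002, -1.0]]
contact_force: [3.1, -6.1, -7.3]
finger_gap: 0.0214
gripper_force: 54.7
```

```bash
python3 -c "
from h import *
arc(-.06,per=.14,r=.0838)" | sed 's/np.float64//g'
```

```text
t 15.225 a 1.148 r 0.0832 [0.5369 0.0593] F [ 3.1 -6.1 -7.3] grip 54.695985699920584 z 0.2116
[[(0.27), (-0.3)], [(0.49), (-0.64)], [(0.66), (-1.0)], [(0.79), (-1.39)], [(0.88), (-1.78)]]
[[(0.03), (-0.4)], [(0.02), (-0.81)], [(-0.05), (-1.21)], [(-0.16), (-1.6)], [(-0.32), (-1.97)]]
```

Call:
{"name": "jog_arm", "arguments": {"increments": [[[20,0,0,-0.05,0,0,0],[20,0.27,-0.3,-0.05,0,0,0],[20,0.49,-0.64,-0.05,0,0,0],[20,0.66,-1.0,-0.05,0,0,0],[20,0.79,-1.39,-0.05,0,0,0]]]}}

```text
t: 15.85
ee_pos: [0.509, 0.0327, 0.2134]
eef_rot: [[-0.957, 0.289, 0.002], [0.289, 0.957, -0.0], [-0.002, 0.0, -1.0]]
contact_force: [7.4, -4.4, -7.6]
finger_gap: 0.0219
gripper_force: 54.7
```

Call:
{"name": "jog_arm", "arguments": {"increments": [[[20,0.09,-0.39,0,0,0,0],[20,0.12,-0.79,0,0,0,0],[20,0.11,-1.2,0,0,0,0],[20,0.04,-1.6,0,0,0,0],[20,-0.07,-1.99,0,0,0,0]]]}}

```text
t: 16.48
ee_pos: [0.4964, -0.0134, 0.2134]
eef_rot: [[-0.958, 0.288, 0.001], [0.288, 0.958, 0.002], [-0.001, 0.002, -1.0]]
contact_force: [5.5, -0.2, -7.2]
finger_gap: 0.0218
gripper_force: 54.7
```

```bash
python3 -c "
from h import *
arc(-.06,per=.14,r=.0838)" | sed 's/np.float64//g'
```

```text
t 16.475 a 0.096 r 0.0826 [ 0.4964 -0.0134] F [ 5.5 -0.2 -7.2] grip 54.67645434255246 z 0.2134
[[(0.01), (-0.11)], [(-0.02), (-0.21)], [(-0.06), (-0.31)], [(-0.11), (-0.4)], [(-0.15), (-0.5)]]
```

Call:
{"name": "jog_arm", "arguments": {"increments": [[[20,-0.02,-0.25,0,0,0,0],[20,-0.05,-0.48,0,0,0,0],[20,-0.05,-0.48,0.15,0,0,0],[20,-0.05,-0.48,0.3,0,0,0],[20,-0.05,-0.48,0.4,0,0,0]]]}}

```text
t: 17.1
ee_pos: [0.4952, -0.0241, 0.2042]
eef_rot: [[-0.958, 0.287, 0.003], [0.287, 0.958, 0.003], [-0.002, 0.004, -1.0]]
contact_force: [4.4, 2.8, -1.0]
finger_gap: 0.0217
gripper_force: 54.9
```

```bash
python3 -c "
from h import *
arc(.45,per=.1,r=.084)" | sed 's/np.float64//g'
```

```text
t 17.1 a -0.03 r 0.0846 [ 0.4952 -0.0241] F [ 4.4  2.8 -1. ] grip 54.87399746612027 z 0.2042
[[(0.1), (0.31)], [(0.19), (0.62)], [(0.25), (0.94)], [(0.28), (1.26)], [(0.28), (1.58)]]
```

Call:
{"name": "jog_arm", "arguments": {"increments": [[[20,0.06,0.12,0,0,0,0],[20,0.08,0.24,0,0,0,0],[20,0.1,0.32,0,0,0,0],[20,0.12,0.4,0,0,0,0],[20,0.12,0.4,0,0,0,0]]]}}

```text
t: 17.73
ee_pos: [0.4951, -0.0145, 0.2042]
eef_rot: [[-0.958, 0.287, 0.003], [0.287, 0.958, 0.002], [-0.003, 0.003, -1.0]]
contact_force: [5.3, -0.7, -3.5]
finger_gap: 0.0219
gripper_force: 54.8
```

```bash
python3 -c "
from h import *
arc(.5,per=.1,r=.084)" | sed 's/np.float64//g'
```

```text
t 17.725 a 0.084 r 0.084 [ 0.4951 -0.0145] F [ 5.3 -0.7 -3.5] grip 54.76895524392603 z 0.2042
[[(0.08), (0.27)], [(0.13), (0.54)], [(0.16), (0.82)], [(0.17), (1.1)], [(0.15), (1.38)]]
```

Call:
{"name": "jog_arm", "arguments": {"increments": [[[20,0.03,0.1,0,0,0,0],[20,0.05,0.2,0,0,0,0],[20,0.07,0.3,0,0,0,0],[20,0.08,0.4,0,0,0,0],[20,0.08,0.4,0,0,0,0]]]}}

```text
t: 18.35
ee_pos: [0.4953, -0.0069, 0.204]
eef_rot: [[-0.957, 0.289, 0.002], [0.289, 0.957, -0.001], [-0.002, -0.001, -1.0]]
contact_force: [4.2, -6.6, -2.5]
finger_gap: 0.0217
gripper_force: 54.9
```

```bash
python3 -c "
from h import *
arc(.5,per=.06,r=.084)" | sed 's/np.float64//g'
```

```text
t 18.35 a 0.173 r 0.0839 [ 0.4953 -0.0069] F [ 4.2 -6.6 -2.5] grip 54.908639117202256 z 0.204
[[(0.03), (0.11)], [(0.05), (0.21)], [(0.06), (0.32)], [(0.07), (0.43)], [(0.08), (0.54)]]
[[(0.01), (0.11)], [(0.01), (0.22)], [(0.0), (0.33)], [(-0.0), (0.44)], [(-0.01), (0.55)]]
```

Call:
{"name": "jog_arm", "arguments": {"increments": [[[20,0.02,0.08,0,0,0,0],[20,0.03,0.16,0,0,0,0],[20,0.03,0.16,0,0,0,0],[20,0.03,0.16,0,0,0,0],[20,0.03,0.16,0,0,0,0]]]}}

```text
t: 18.98
ee_pos: [0.4954, -0.0043, 0.2039]
eef_rot: [[-0.957, 0.29, 0.001], [0.29, 0.957, -0.003], [-0.002, -0.002, -1.0]]
contact_force: [3.8, -9.1, -4.0]
finger_gap: 0.0219
gripper_force: 55.0
```

```bash
python3 -c "
from h import *
s=telemetry.observe();print(np.round(s['torque'],2))
arc(.5,per=.06,r=.084)" | sed 's/np.float64//g'
```

```text
[-2.35 -0.8   0.01]
t 18.975 a 0.205 r 0.084 [ 0.4954 -0.0043] F [ 3.8 -9.1 -4. ] grip 55.04020396081614 z 0.2039
[[(0.03), (0.2)], [(0.05), (0.39)], [(0.06), (0.59)], [(0.06), (0.79)], [(0.05), (0.99)]]
```

Call:
{"name": "jog_arm", "arguments": {"increments": [[[20,0,0,0.1,0,0,0],[20,0,0,0.2,0,0,0],[20,0.02,0.1,0.2,0,0,0],[20,0.02,0.2,0.2,0,0,0],[20,0.02,0.2,0.2,0,0,0]]]}}

```text
t: 19.6
ee_pos: [0.4934, -0.0003, 0.2003]
eef_rot: [[-0.957, 0.29, -0.005], [0.29, 0.957, -0.004], [0.003, -0.005, -1.0]]
contact_force: [-10.1, -11.2, 19.5]
finger_gap: 0.0218
gripper_force: 55.9
```

```bash
python3 -c "
from h import *
arc(.5,per=.06,r=.084)" | sed 's/np.float64//g'
```

```text
t 19.6 a 0.249 r 0.0865 [ 4.934e-01 -3.000e-04] F [-10.1 -11.2  19.5] grip 55.88656595296925 z 0.2003
[[(-0.08), (0.18)], [(-0.06), (0.35)], [(-0.06), (0.52)], [(-0.06), (0.69)], [(-0.07), (0.86)]]
```

Call:
{"name": "jog_arm", "arguments": {"increments": [[[20,-0.02,0.1,0,0,0,0],[20,-0.02,0.2,0,0,0,0],[20,-0.02,0.2,0,0,0,0],[20,-0.02,0.2,0,0,0,0],[20,-0.02,0.2,0,0,0,0]]]}}

```text
t: 20.23
ee_pos: [0.4969, 0.0115, 0.2008]
eef_rot: [[-0.958, 0.286, -0.001], [0.286, 0.958, 0.005], [0.002, 0.004, -1.0]]
contact_force: [-6.7, 3.4, 16.5]
finger_gap: 0.0221
gripper_force: 55.4
```

```bash
python3 -c "
from h import *
arc(.5,per=.06,r=.084)" | sed 's/np.float64//g'
```

```text
t 20.225 a 0.392 r 0.0855 [0.4969 0.0115] F [-6.7  3.4 16.5] grip 55.39311803528108 z 0.2008
[[(-0.06), (0.07)], [(-0.06), (0.15)], [(-0.07), (0.22)], [(-0.07), (0.29)], [(-0.08), (0.36)]]
```

Call:
{"name": "jog_arm", "arguments": {"increments": [[[20,0,0,-0.1,0,0,0],[20,0,0.1,-0.2,0,0,0],[20,0,0.2,-0.2,0,0,0],[20,0,0.25,-0.2,0,0,0],[20,0,0.25,-0.2,0,0,0]]]}}

```text
t: 20.85
ee_pos: [0.4996, 0.0134, 0.2039]
eef_rot: [[-0.957, 0.289, 0.0], [0.289, 0.957, -0.0], [-0.0, -0.0, -1.0]]
contact_force: [5.0, -1.8, -3.2]
finger_gap: 0.0218
gripper_force: 54.8
```

```bash
python3 -c "
from h import *
arc(.5,per=.06,r=.084)" | sed 's/np.float64//g'
```

```text
t 20.85 a 0.423 r 0.0836 [0.4996 0.0134] F [ 5.  -1.8 -3.2] grip 54.79977115552174 z 0.2039
[[(0.02), (0.05)], [(0.01), (0.1)], [(0.01), (0.16)], [(0.01), (0.21)], [(0.0), (0.26)]]
```

Call:
{"name": "jog_arm", "arguments": {"increments": [[[20,0.01,0.12,0,0,0,0],[20,0.01,0.25,0,0,0,0],[20,0,0.38,0,0,0,0],[20,-0.02,0.5,0,0,0,0],[20,-0.02,0.5,0,0,0,0]]]}}

```text
t: 21.48
ee_pos: [0.5032, 0.0232, 0.2037]
eef_rot: [[-0.957, 0.29, -0.001], [0.29, 0.957, -0.003], [0.0, -0.003, -1.0]]
contact_force: [3.8, -5.4, -4.1]
finger_gap: 0.0216
gripper_force: 54.8
```

```bash
python3 -c "
from h import *
arc(.7,per=.06,r=.084)" | sed 's/np.float64//g'
```

```text
t 21.475 a 0.548 r 0.0838 [0.5032 0.0232] F [ 3.8 -5.4 -4.1] grip 54.82417016319232 z 0.2037
[[(-0.01), (0.1)], [(-0.03), (0.2)], [(-0.05), (0.3)], [(-0.08), (0.4)], [(-0.1), (0.5)]]
```

Call:
{"name": "jog_arm", "arguments": {"increments": [[[20,-0.01,0.1,0,0,0,0],[20,-0.02,0.18,0,0,0,0],[20,-0.02,0.18,0,0,0,0]]]}}

```text
t: 21.85
ee_pos: [0.5043, 0.0258, 0.2035]
eef_rot: [[-0.957, 0.291, -0.002], [0.291, 0.957, -0.004], [0.001, -0.005, -1.0]]
contact_force: [3.3, -8.7, -3.1]
finger_gap: 0.0217
gripper_force: 54.9
```

```bash
python3 -c "
from h import *
arc(.7,per=.06,r=.084)" | sed 's/np.float64//g'
```

```text
t 21.85 a 0.581 r 0.0839 [0.5043 0.0258] F [ 3.3 -8.7 -3.1] grip 54.94897208831219 z 0.2035
[[(-0.01), (0.08)], [(-0.03), (0.16)], [(-0.05), (0.23)], [(-0.07), (0.31)], [(-0.09), (0.39)]]
```

The stop has shown three times at matching seats (one tooth pitch apart). I relax into the middle of the play, release and back off upwards.

Call:
{"name": "jog_arm", "arguments": {"increments": [[[20,0.01,-0.12,0,0,0,0],[20,0.02,-0.24,0,0,0,0],[20,0.02,-0.24,0,0,0,0]]]}}

```text
t: 22.22
ee_pos: [0.5028, 0.0219, 0.2038]
eef_rot: [[-0.957, 0.29, -0.001], [0.29, 0.957, -0.002], [0.0, -0.002, -1.0]]
contact_force: [5.2, -4.0, -4.7]
finger_gap: 0.0222
gripper_force: 54.8
```

Call:
{"name": "jog_arm", "arguments": {"increments": [[[35,0,0,0,0,0,0],[60,0,0,0,0,0,0],[70,0,0,0,0,0,0],[70,0,0,0,0,0,0],[70,0,0,-0.8,0,0,0]]]}}

```text
t: 22.85
ee_pos: [0.5015, 0.024, 0.223]
eef_rot: [[-0.958, 0.288, -0.004], [0.288, 0.958, -0.0], [0.004, -0.001, -1.0]]
contact_force: [0.4, 0.7, 0.2]
finger_gap: 0.0669
gripper_force: 0.0
```

Call:
{"name": "jog_arm", "arguments": {"increments": [[[70,0,0,-1.5,0,0,0],[70,0,0,-3.5,0,0,0],[70,0.5,1.5,-4,0,0,0],[70,1.5,3,-4,0,0,0],[70,2.5,4.5,-4,0,0,0]]]}}

```text
t: 23.48
ee_pos: [0.4752, 0.151, 0.3245]
eef_rot: [[-0.957, 0.289, 0.0], [0.289, 0.957, 0.0], [-0.0, 0.001, -1.0]]
contact_force: [0.4, 0.2, -0.1]
finger_gap: 0.0703
gripper_force: 0.0
```

Call:
{"name": "jog_arm", "arguments": {"increments": [[[70,1,1.5,0,0,0,0],[70,2,3,0,0,0,0],[70,3,4.5,0,0,0,0],[70,3,4.5,0,0,0,0]]]}}

```text
t: 23.98
ee_pos: [0.4339, 0.2833, 0.3241]
eef_rot: [[-0.96, 0.281, -0.001], [0.281, 0.96, 0.002], [0.002, 0.001, -1.0]]
contact_force: [-0.7, -0.8, -0.1]
finger_gap: 0.07
gripper_force: 0.0
```

Run:
```python
from h import *
s=optics.capture('side');t=optics.capture('top')
a=cv2.resize(s[143:293,262:382,::-1],None,fx=3.3,fy=3.3,interpolation=2);b=cv2.resize(t[150:300,220:420,::-1],None,fx=2,fy=2,interpolation=2)
b=cv2.copyMakeBorder(b,0,a.shape[0]-b.shape[0],0,0,0);cv2.imwrite('pics/n6.png',np.hstack([a,b]))
for n in("flask","beaker"):
    for q in spotter.silhouettes("top",n):print(n,q["score"],q["extent"])
```

```text
flask 0.8 [222.4, 167.2, 254.0, 197.2]
beaker 0.73 [381.4, 244.6, 409.9, 263.6]
beaker 0.66 [417.1, 248.4, 447.6, 275.4]
```

View pics/n6.png

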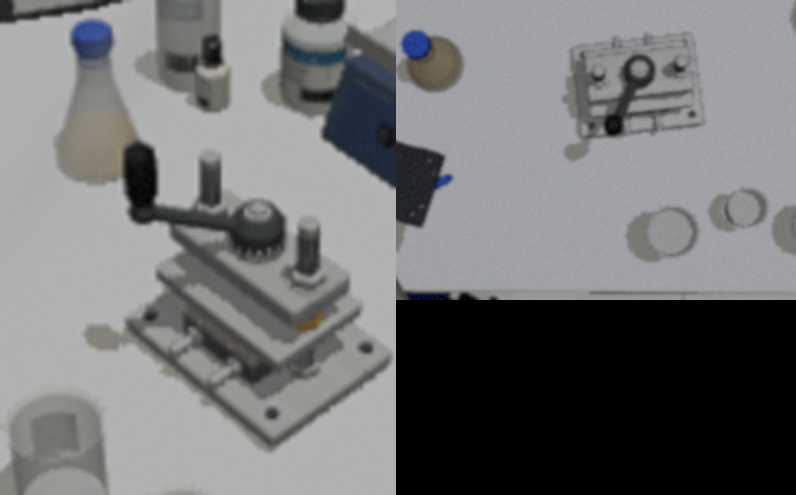

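The side crop shows the lever seated, with its hub at about (257,215) and the grip free at (140,175). The flask and beaker are unmoved. One last numeric check of the lever angle and how far the plate has sunk.

Run:
```python
from h import *
g=onz("top",328.5,212.5,.21)[:2];d=g-np.array([.579,-.0125]);f=np.array([-.9942,-.107]);y=np.array([-.107,.9942])
print("a",np.arctan2(d@y,d@f),np.linalg.norm(d))
a=cv2.cvtColor(cv2.imread("pics/side0.png"),6).astype(np.float32);b=cv2.cvtColor(optics.capture("side"),7).astype(np.float32)
P=lambda x,yy,z:np.array([.579,-.0125,0])+x*-np.r_[f,0]+yy*np.r_[y,0]+np.r_[0,0,z]
print("px/mm",(proj("side",P(-.045,0,.06))-proj("side",P(-.045,0,.07)))/10)
# ECC-like vertical shift of patches along the plate's front/right edges, and on the fixed base
for nm,x,yy,z in(("plate front",-.045,-.03,.066),("plate f2",-.045,-.05,.066),("plate corner",-.045,-.069,.066),("plate right",0,-.069,.066),("base corner",-.065,-.086,.008),("crosshd",-.02,-.06,.1)):
    u,v=proj("side",P(x,yy,z))[0];c=lambda im,dv:cv2.getRectSubPix(im,(13,13),(float(u),float(v+dv)))
    D=np.arange(-1,4.1,.1);e=[np.abs((lambda q:q-q.mean())(c(b,k+1)) -(lambda q:q-q.mean())(c(a,1))).mean() for k in D]
    print(nm,u.round(),v.round(),"shift",D[np.argmin(e)].round(1),min(e))
```

```text
a 0.48357928367013675 0.08514785555608372
px/mm [[0.00423966 0.29024508]]
plate front 334.0 245.0 shift 1.3 11.010448
plate f2 340.0 250.0 shift 1.5 11.128218
plate corner 345.0 254.0 shift 1.1 8.482977
plate right 359.0 245.0 shift 1.5 6.6509795
base corner 344.0 279.0 shift -0.0 0.27597353
crosshd 351.0 237.0 shift 0.2 5.461674
```

```bash
python3 -c "
from h import *
print(ticket.job_done())"
```

```text
the job is handed in; nothing more can be done
None
```

The job is handed in at about 24 s. The nut appears to be at its stop and the lever is seated and released. The flask and the beaker look unmoved. The evidence for the stop is turning resistance met three times at matching tooth positions and a final lever angle of 0.484 rad, as a seat at nut 5.0 predicts; the rough image check of the plate showed about 5 mm of sinking against 6.6 mm expected.

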